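Put the ballasted boom on its rest

TASK

Lay the steel boom on its two-saddle rest, with the bar down in both V saddles and its square end blocks outside them, then let go. Ballast hidden inside makes the boom lopsided: try a small lift, move your grip toward the low end until the boom comes up level, and only then raise it at least 10 cm above the worktop, hold it level there for a moment and carry it over without letting it swing steeply. Set it down gently, and leave the other things where they are.

Things in the scene. Friction and masses are not known exactly. Their poses are not given: they have to be found in the camera images.
- boom: loose boom, 360 mm long along its y axis, 0.9 to 1.0 kg: polished round steel bar, 28 mm diameter, 300 mm bare, between two square aluminium end blocks (50 across, 30 along the bar, 50 high) on which it lies flat. Origin: middle of its length, at the underside; z up, y toward the block with the small screw on top. The bar's axis is 25 mm above the origin. Grip across the bar from above.
- boom_mid (a point): centre of the boom's bar, on its axis at mid-length (thin dark line round the bar); axes as boom. The balance point lies on the bar up to 85 mm either side of here, differs every time and cannot be seen. The bar is slippery (friction about 0.45): gripped over 15 to 25 mm from balance with 30 N, it turns in the fingers and the heavy end stays down.
- rest: fixed rest: grey base plate 62x290x8 mm with two dark steel V saddles, 10 mm thick, at y = +124 and -124 mm; V faces slope 45 degrees, about 60 mm wide at the top, 71 mm high in all. Origin: centre of the underside, on the worktop; y runs from saddle to saddle. The boom may lie either way round; its end blocks (inner faces 150 mm from mid) go outside the saddles, with 20 mm play lengthwise.
- rest_seat (a point): the point midway between the two saddles where boom_mid belongs when the bar lies in both Vs: 60 mm above the worktop; y as rest
- oil: bystander, loose: small brown bottle with black cap, 32 mm across, 72 high mm; origin at the centre of its underside
- case: bystander, loose: round objective case, white body with black lid, 41 mm across, 58 high mm; origin at the centre of its underside
- cube: bystander, loose: black filter cube, 45x34x43 mm; origin at the centre of its underside
- slips: bystander, loose: small square cardboard box of coverslips, 36x36x22 mm; origin at the centre of its underside
- petri: bystander, loose: flat round dish, 56 mm across, 4 high mm; origin at the centre of its underside
- insert: bystander, loose: white metal stage insert plate with a round opening, 78x116x12, lying flat mm; origin at the centre of its underside

How it is judged:
By the outcome, as a careful person would: the job done as asked, in the order asked, and still so for the second after the job is handed in, with the robot touching nothing.
It also fails if it takes over 72 s, if anything falls off the work surface, if the arm or the gripper's body presses on something with over 40 N, if the wrist force passes 120 N, or if a joint passes its speed limit or range.

ROBOT

A 6-joint arm with a two-finger parallel gripper is mounted at the origin on a cart in front of the work surface, level with it; the furniture and walls round the work are solid. World frame = base frame: x ahead of the robot, y to its left, z up, the work surface at z = 0. Lengths are in mm, angles in rad, forces in N, time in s.
With the tool pointing down it reaches from about 325 to 925 mm from the base axis. Payload 3.1 kg.
Tool frame: the origin (TCP) lies on the centre line of the jaws, within the pads' length; the fingertips stand manip.tip_extent ahead of it and the grasp point (between the pads) is the TCP (manip.tip_extent is the distance from the TCP to the fingertips, in mm); z points along the fingers, y is the line along which they close (so a half turn about z gives the same grasp; the last joint's range is limited). The gripper opens to 85 mm and grips with 20 to 120 N. Pads are 22 mm wide; open, the fingers measure 114 mm over their backs; the gripper's body (76 mm by 85 mm) begins 54 mm behind the grasp point. The pads swing forward as they close: fully open they stand 13 mm farther back than shut.
Start: joints at [-1.325, 0.217, 1.613, -0, 1.311, -0.112], TCP at [218.905, -585.423, 250.3] pointing down, gripper open.
Joint ranges: [-2.75, 2.75], [-0.78, 2.1], [0.31, 2.55], [-1.13, 4.27], [0.13, 2.63], [-2.58, 2.58]. Speed limits (rad/s): [2.79, 2.79, 3.14, 3.14, 3.14, 3.14].

INTERFACE

Orientations are given as [roll, pitch, yaw] about the fixed x, y, z axes, in that order (R = Rz(yaw) Ry(pitch) Rx(roll)).
In Python, from rig import manip gives the robot as it stands.
- The arm moves only by the shell command python3 -m creep 'ROWS' [FORCE]. ROWS is JSON, a list that holds one entry, the list of rows, each a list of 5 numbers: the shift along the world's x, y, z in mm, then the turn about the world's z in degrees, then the opening, from 0 (shut) to 1 (fully open). In form: [[[tx, ty, tz, twist, jaw], ...]]. A call has exactly 10 rows; each row is the pose to reach, as a shift and turn from the pose commanded when the call began; what a row does not reach only later rows make up. A row lasts 1/8 s, in which the tool goes at most 62.5 mm and 10.7 degrees, less where a joint would pass 70% of its speed; a pose out of reach is approached as far as the arm can. A call with a gripper value outside its range is refused whole. The fingers move at their own pace and stop on an object; FORCE is the grip in N (left out, the last holds). Time passes only in rows, so rows that repeat a pose let the fingers close, or fill a call up. It gives the time, the measured TCP pose, the force, the opening and the grip force at its end, in the units of the state.
- manip.read_state(): the state, without advancing time (a new reading comes with each control period).
- manip.get_image(name): name is "side" or "top" or "wrist"; returns a dict with "pixels" (400x640x3 uint8, blue, green, red), "fx", "fy", "cx", "cy" (pixels), "xyz" and "orientation" of the camera in the world; the wrist camera has in their place "hand_eye" (4x4, takes a point from camera to tool coordinates, whose origin is the TCP and whose axes are the flange's). Camera axes: x right, y up, looking along -z (the intrinsics and any distortion apply to the point x, -y, -z); pixel columns grow to the right and rows downward; lengths in mm; the calibration is good to about 2 mm. A picture is of the moment at which its call begins: read the wrist's pose just before it. There is no depth.
- manip.finish_job(): hands the job in; it is judged then, once.
The state is a dict: "time_s": time; "joint_positions": joint angles; "dq": joint speeds; "effort": joint torques, N m; "position": TCP position; "ee_rot": TCP orientation; "contact_force": force on the tool from outside, world axes, zero at the start; "wrist_torque": the same for the moment, N m; "width": opening from 0.0 (shut) to 1.0 (fully open); "grasp_force": force on a finger pad.
Only numpy, scipy, OpenCV 4.12 (cv2) and the standard library are available. Lean on these libraries where they do the work, as an engineer would, in place of code of your own. Each camera call takes 0.05 s, during which the arm holds its last target. There are 200 camera calls.

## Working session

There is one attempt and no reset: what is moved stays moved. The work goes in short steps, Python scripts to look and compute and a shell command to move; the robot and the scene stay as the last step left them, time stands still between calls to the robot, and variables do not carry over. Pictures are saved under pics/ and viewed, at most 10 in all, crops included, and the job is handed in when it is done.

```bash
mkdir -p pics; python3 - <<'E'
from rig import manip
import cv2
print(manip.read_state(), manip.tip_extent)
for n in("top","side"):
    d=manip.get_image(n); cv2.imwrite(f"pics/{n}0.png",d["pixels"]); print({k:v for k,v in d.items() if k!="pixels"})
E
```

```text
{'time_s': 0.0, 'joint_positions': array([-1.32521038e+00,  2.17731479e-01,  1.61496839e+00,  3.24033330e-05,
        1.31130449e+00, -1.12193934e-01]), 'dq': array([ 8.94387246e-04,  1.03799195e-03, -1.41483904e-04, -4.14141858e-05,
        4.91243417e-04, -7.46757534e-05]), 'effort': array([ 9.98886680e-04, -3.96841979e+01, -3.03852868e+01, -2.73117388e-05,
        9.70826601e-03, -7.82483252e-07]), 'position': array([ 218.71239825, -584.64228421,  248.96440378]), 'ee_rot': array([-3.13919961e+00, -3.01112832e-04,  3.57771168e-01]), 'contact_force': array([0.19437843, 0.0794917 , 0.05524212]), 'wrist_torque': array([-0.05023543, -0.02964288, -0.03884009]), 'grasp_force': 0.0, 'width': 0.9986108715512579} 19.0
{'fx': 431.93425418941706, 'fy': 431.93425418941706, 'cx': 321.45650417131867, 'cy': 193.252351343817, 'xyz': array([ 505.98506516,   45.10418287, 1262.9455724 ]), 'orientation': array([ 0.07230588, -0.01163819, -1.58732189])}
{'fx': 504.102487934183, 'fy': 504.102487934183, 'cx': 325.4274347964427, 'cy': 199.47018471739835, 'xyz': array([  230.70142549, -1027.55081388,   497.09419434]), 'orientation': array([ 1.20869098,  0.00360274, -0.31466369])}
```

View pics/top0.png

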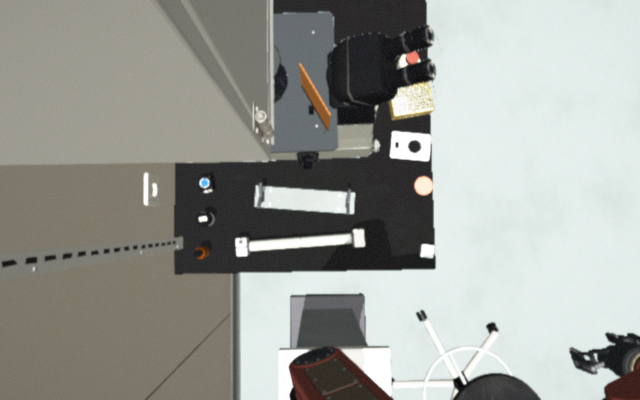

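View pics/side0.png

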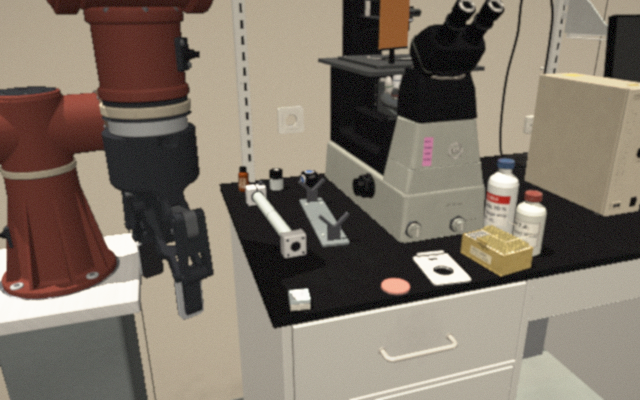

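The top view shows the boom, with its blocks near px (241,246) and (358,238). The rest has saddles near (260,195) and (350,200), and the microscope stands behind it.

```bash
cat > h.py <<'E'
import numpy as np, cv2
from scipy.spatial.transform import Rotation as R
from rig import manip
def cam(d,st=None):
    if "hand_eye" in d:
        T=np.eye(4);T[:3,:3]=R.from_euler("xyz",st["ee_rot"]).as_matrix();T[:3,3]=st["position"]
        return T@np.array(d["hand_eye"])
    T=np.eye(4);T[:3,:3]=R.from_euler("xyz",d["orientation"]).as_matrix();T[:3,3]=d["xyz"];return T
def pix2plane(d,T,u,v,z):
    r=T[:3,:3]@np.array([(u-d["cx"])/d["fx"],-(v-d["cy"])/d["fy"],-1.])
    return T[:3,3]+r*(z-T[2,3])/r[2]
E
python3 - <<'E'
from h import *
d=manip.get_image("top")
c=d["pixels"][150:265,225:375]
cv2.imwrite("pics/topc.png",cv2.resize(c,None,fx=5,fy=5,interpolation=cv2.INTER_CUBIC))
T=cam(d)
for n,u,v,z in[("blkL",241,246,50),("blkR",358,238,50),("sadL",260,195,60),("sadR",350,200,60),("slips",427,250,22),("petri",424,185,4)]:
    print(n,pix2plane(d,T,u,v,z).round())
E
```

```text
blkL [450. 256.  50.]
blkR [467. -71.  50.]
sadL [591. 201.  60.]
sadR [573. -50.  60.]
slips [ 428. -270.   22.]
petri [ 616. -272.    4.]
```

View pics/topc.png

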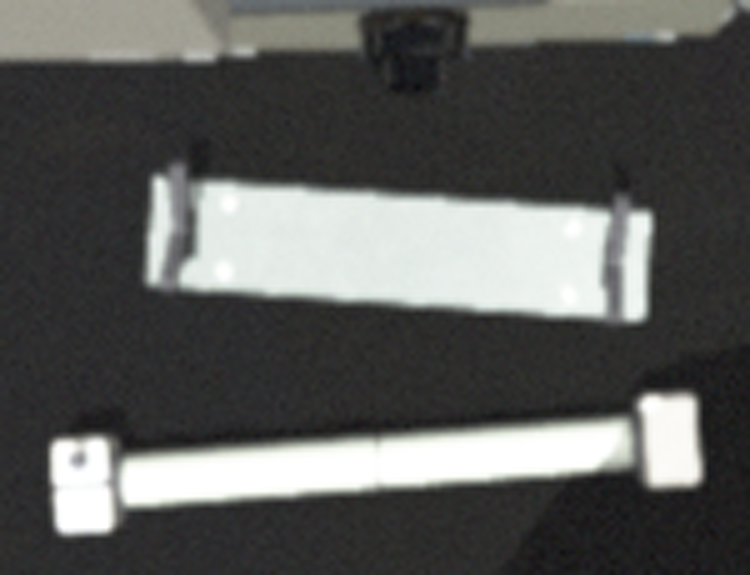

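```bash
python3 - <<'E'
from h import *
d=manip.get_image("top");T=cam(d)
f=lambda x,y,z:pix2plane(d,T,225+(x+.5)/5-.5,150+(y+.5)/5-.5,z)[:2]
a,b,m=f(120,481.5,25),f(630,443.5,25),f(379,462,36)
print("boom mid",m,"bar ends",a,b,np.linalg.norm(a-b),"dir deg",np.degrees(np.arctan2(*(a-b)[::-1])))
c=np.array([f(*p,8) for p in[(153,177),(652,210),(647,322),(146,286)]])
v=c[0]+c[3]-c[1]-c[2]
print("rest",c.mean(0),np.linalg.norm(v)/2,np.degrees(np.arctan2(v[1],v[0])),c)
print("sad lows",f(185,235,46),f(612,262,46), "knob",f(412,90,100), "scope",f(300,45,100))
E
```

```text
boom mid [457.56345045  91.0882696 ] bar ends [448.60443761 238.82001236] [465.19821928 -51.83710919] 291.13041047093685 dir deg 93.2675020152578
rest [579.67838945  78.49808492] 291.5150975393032 85.13824811284654 [[623.75256677 221.5305501 ]
 [599.93283687 -68.91170849]
 [534.71751618 -64.55837551]
 [560.31063799 225.93187356]]
sad lows [587.07709786 198.36016379] [568.00584509 -42.20567475] knob [660.3016332   68.20548338] scope [685.79350886 128.59694244]
```

```bash
python3 -m creep '[[[20,56,0,7,1],[40,112,0,14,1],[60,168,0,21,1],[80,224,0,28,1],[100,280,0,35,1],[120,336,0,42,1],[140,392,0,49,1],[155,440,0,56,1],[170,480,0,63,1],[180,510,0,70,1]]]' 30
```

```text
time_s: 1.45
position: [399.1, -73.6, 250.3]
ee_rot: [3.141, -0.0, 1.585]
contact_force: [0.4, -0.3, -0.2]
width: 0.997
grasp_force: 0.0
```

```bash
python3 -m creep '[[[15,50,0,1,1],[30,100,0,2,1],[50,140,-20,2.8,1],[58,167,-45,2.8,1],[58,167,-70,2.8,1],[58,167,-70,2.8,1],[58,167,-70,2.8,1],[58,167,-70,2.8,1],[58,167,-70,2.8,1],[58,167,-70,2.8,1]]]'
python3 - <<'E'
from h import *
s=manip.read_state();d=manip.get_image("wrist");cv2.imwrite("pics/w1.png",d["pixels"])
print(s["position"],s["ee_rot"],{k:v for k,v in d.items() if k!="pixels"})
np.savez("w1.npz",T=cam(d,s),k=[d["fx"],d["fy"],d["cx"],d["cy"]])
E
```

```text
time_s: 2.7
position: [457.3, 91.4, 180.9]
ee_rot: [3.14, -0.0, 1.628]
contact_force: [-0.3, 0.2, -0.1]
width: 1.002
grasp_force: 0.0
[457.26686659  91.3989299  180.9210719 ] [ 3.14043004e+00 -5.50854168e-06  1.62796205e+00] {'fx': 311.9349364623674, 'fy': 311.9349364623674, 'cx': 323.5410757269818, 'cy': 196.37552216843775, 'hand_eye': array([[-5.48222338e-04,  9.56774675e-01,  2.90829711e-01,
         7.38645327e+01],
       [ 9.99999848e-01,  5.41646824e-04,  1.03112885e-04,
         7.73374409e-02],
       [-5.88711923e-05,  2.90829724e-01, -9.56774826e-01,
        -1.23124374e+02],
       [ 0.00000000e+00,  0.00000000e+00,  0.00000000e+00,
         1.00000000e+00]])}
```

View pics/w1.png

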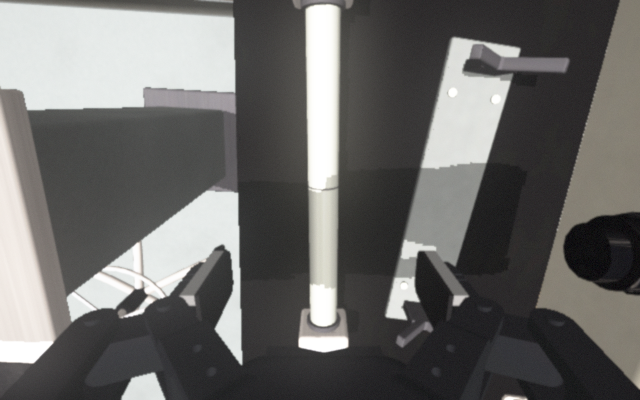

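The wrist view shows the boom mid-line at (323,188), the bar centred on column 323, the rest plate corners at (453,37), (520,47) and (387,317), and the V notches near (487,60) and (415,318).

```bash
python3 - <<'E'
from h import *
w=np.load("w1.npz");d=dict(zip(["fx","fy","cx","cy"],w["k"]));T=w["T"]
for n,u,v,z in[("mid",323.5,187,38),("barT",324,10,25),("barB",323.5,310,25),("p1",453,37,8),("p2",520,47,8),("p3",387,317,8),("knob",568,245,60),("knob",568,245,120)]: print(n,pix2plane(d,T,u,v,z).round(1))
E
```

```text
mid [457.4  93.1  38. ]
barT [449.8 234.4  25. ]
barB [465.1 -44.2  25. ]
p1 [561.4 224.4   8. ]
p2 [620.7 220.    8. ]
p3 [537.7 -62.2   8. ]
knob [669.7  59.3  60. ]
knob [616.4  85.3 120. ]
```

```bash
python3 -m creep '[[[0,1,-40,0,1],[0,1,-80,0,1],[0,1,-120,0,1],[0,1,-140,0,1],[0,1,-153,0,1],[0,1,-153,0,1],[0,1,-153,0,0],[0,1,-153,0,0],[0,1,-153,0,0],[0,1,-153,0,0]]]' 30
python3 -c "
from rig import manip;s=manip.read_state();print(s['contact_force'],s['wrist_torque'],s['position'])"
```

```text
time_s: 4.0
position: [457.0, 92.6, 28.0]
ee_rot: [3.142, 0.0, 1.629]
contact_force: [-3.1, -1.0, 5.3]
width: 0.318
grasp_force: 29.7
[-3.06340294 -0.97572133  5.27147105] [-0.02488691  0.23574251 -0.03626122] [457.0494806   92.58148053  28.03509166]
```

```bash
python3 -m creep '[[[0,0,2,0,0],[0,0,4,0,0],[0,0,6,0,0],[0,0,8,0,0],[0,0,10,0,0],[0,0,10,0,0],[0,0,10,0,0],[0,0,10,0,0],[0,0,10,0,0],[0,0,10,0,0]]]' 30
python3 -c "
from rig import manip;s=manip.read_state();print(s['contact_force'],s['wrist_torque'],s['position'])"
```

```text
time_s: 5.25
position: [456.8, 92.6, 37.2]
ee_rot: [-3.141, -0.0, 1.628]
contact_force: [0.4, 0.3, -9.0]
width: 0.32
grasp_force: 30.1
[ 0.36796288  0.31944532 -9.01693948] [ 0.01988002 -0.00504483  0.02790195] [456.84905207  92.58325656  37.24729224]
```

```bash
python3 - <<'E'
from h import *
for i in range(3):
    s=manip.read_state();d=manip.get_image("side");print(s['contact_force'].round(2),s['wrist_torque'].round(3))
c=d["pixels"][150:280,220:370]
cv2.imwrite("pics/s1.png",cv2.resize(c,None,fx=4,fy=4,interpolation=cv2.INTER_CUBIC))
E
```

```text
[ 0.37  0.32 -9.02] [ 0.02  -0.005  0.028]
[-0.52  0.3  -9.3 ] [ 0.085  0.011 -0.002]
[ 0.4   0.2  -9.31] [ 0.088  0.027 -0.075]
```

View pics/s1.png

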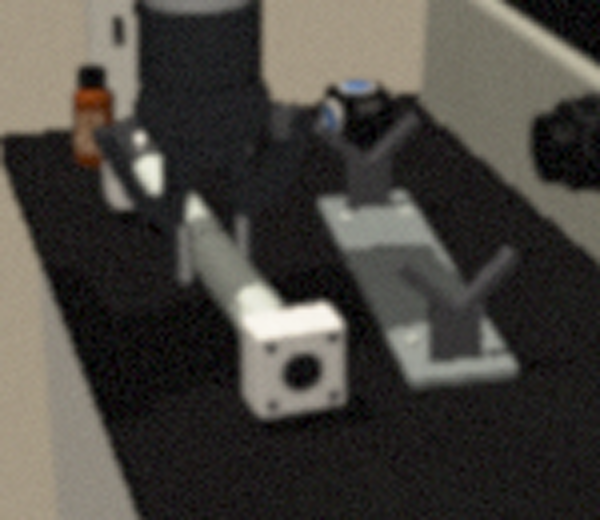

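The boom is gripped. The near block's face centre is at crop (301,371), and the boom seems raised. I'll check its height by ray intersection, and check the far end from the wrist view.

```bash
python3 - <<'E'
from h import *
d=manip.get_image("side");T=cam(d)
for (x,y) in [(301,371),(256,417),(343,405)]:
    u,v=220+(x+.5)/4-.5,150+(y+.5)/4-.5
    for z in (0,25,35): 
        print((x,y),z,pix2plane(d,T,u,v,z).round(1))
s=manip.read_state();d=manip.get_image("wrist");cv2.imwrite("pics/w2.png",d["pixels"]);T=cam(d,s)
np.savez("w2.npz",T=T,k=[d["fx"],d["fy"],d["cx"],d["cy"]])
E
```

```text
(301, 371) 0 [484.  -18.9   0. ]
(301, 371) 25 [471.3 -69.7  25. ]
(301, 371) 35 [466.2 -90.   35. ]
(256, 417) 0 [446.2 -66.9   0. ]
(256, 417) 25 [ 435.4 -115.2   25. ]
(256, 417) 35 [ 431.  -134.5   35. ]
(343, 405) 0 [494.9 -67.9   0. ]
(343, 405) 25 [ 481.6 -116.1   25. ]
(343, 405) 35 [ 476.3 -135.5   35. ]
```

View pics/w2.png

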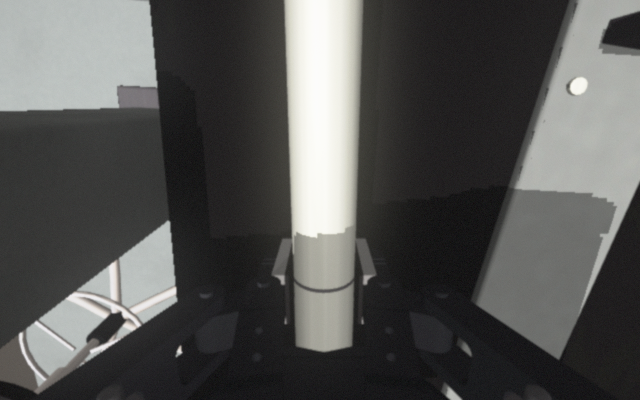

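The near end is about 10 mm up, which matches a level boom. I'll average the torque to see how far off balance the grip still is.

```bash
python3 - <<'E'
from h import *
a=[]
for i in range(16):
    manip.get_image("side");s=manip.read_state();a.append(np.r_[s['contact_force'],s['wrist_torque']])
a=np.array(a);print(a.mean(0).round(3),a.std(0).round(3),s['time_s'])
E
```

```text
[ 1.41e-01  2.73e-01 -8.88e+00  5.40e-02  3.00e-03 -6.00e-03] [0.5   0.444 0.441 0.032 0.033 0.036] 6.3
```

The averaged moment puts the balance point about 6 mm toward −y. I'll set the boom down, move the grip 6 mm that way and lift again.

```bash
python3 -m creep '[[[0,0,-4,0,0],[0,0,-7,0,0],[0,0,-9.5,0,0],[0,0,-9.5,0,0],[0,0,-9.5,0,0.7],[0,0,-9.5,0,0.7],[0,0,-9.5,0,0.7],[0.3,-6,-9.5,0,0.7],[0.3,-6,-9.5,0,0.7],[0.3,-6,-9.5,0,0]]]' 30
python3 -m creep '[[[0,0,0,0,0],[0,0,0,0,0],[0,0,0,0,0],[0,0,2,0,0],[0,0,4,0,0],[0,0,7,0,0],[0,0,10,0,0],[0,0,10,0,0],[0,0,10,0,0],[0,0,10,0,0]]]' 30
python3 - <<'E'
from h import *
a=[]
for i in range(16):
    d=manip.get_image("side");s=manip.read_state();a.append(np.r_[s['contact_force'],s['wrist_torque']])
a=np.array(a);print(a.mean(0).round(3),s['time_s'])
cv2.imwrite("pics/s2.png",d["pixels"])
E
```

```text
time_s: 7.55
position: [457.2, 86.4, 27.8]
ee_rot: [-3.142, -0.0, 1.628]
contact_force: [-0.1, -0.1, 0.3]
width: 0.501
grasp_force: 0.0
time_s: 8.8
position: [457.1, 86.6, 37.7]
ee_rot: [-3.141, -0.0, 1.628]
contact_force: [-0.4, 0.1, -9.1]
width: 0.314
grasp_force: 30.2
[-6.500e-02  3.090e-01 -8.882e+00 -1.700e-02 -2.000e-03  2.000e-03] 9.6
```

The grip is now balanced, with a moment near 0. I'll raise it with a firmer grip and hold.

```bash
python3 -m creep '[[[0,0,0,0,0],[0,0,4,0,0],[0,0,12,0,0],[0,0,26,0,0],[0,0,44,0,0],[0,0,64,0,0],[0,0,84,0,0],[0,0,102,0,0],[0,0,114,0,0],[0,0,120,0,0]]]' 50
python3 -m creep '[[[0,0,0,0,0],[0,0,0,0,0],[0,0,0,0,0],[0,0,0,0,0],[0,0,0,0,0],[0,0,0,0,0],[0,0,0,0,0],[0,0,0,0,0],[0,0,0,0,0],[0,0,0,0,0]]]'
python3 - <<'E'
from h import *
d=manip.get_image("side");cv2.imwrite("pics/s3.png",cv2.resize(d["pixels"][80:280,190:390],None,fx=3,fy=3,interpolation=cv2.INTER_CUBIC))
E
```

```text
time_s: 10.85
position: [457.6, 86.6, 159.0]
ee_rot: [3.14, 0.0, 1.628]
contact_force: [-0.2, -0.2, -8.3]
width: 0.309
grasp_force: 51.7
time_s: 12.1
position: [457.2, 86.6, 157.8]
ee_rot: [-3.142, -0.0, 1.628]
contact_force: [-0.0, 0.1, -8.7]
width: 0.311
grasp_force: 51.7
```

View pics/s3.png

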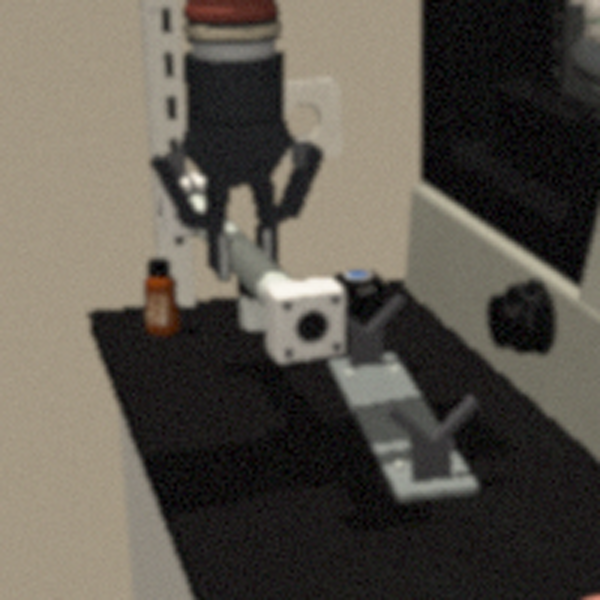

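```bash
python3 - <<'E'
from h import *
d=manip.get_image("side");T=cam(d)
for z in(145,155,165):print(pix2plane(d,T,294,187.3,z).round(1))
E
python3 -m creep '[[[2,0,0,0,0],[10,-1,0,-0.6,0],[24,-2,0,-1.5,0],[42,-4,0,-2.8,0],[62,-7,0,-4.2,0],[82,-9,0,-5.6,0],[100,-11,0,-6.8,0],[113,-13,0,-7.7,0],[120,-14,0,-8.1,0],[122.3,-14,0,-8.2,0]]]'
python3 - <<'E'
from h import *
d=manip.get_image("top");cv2.imwrite("pics/t2.png",cv2.resize(d["pixels"][140:260,220:380],None,fx=5,fy=5,interpolation=cv2.INTER_CUBIC))
d=manip.get_image("side");cv2.imwrite("pics/s4.png",cv2.resize(d["pixels"][80:280,190:390],None,fx=3,fy=3,interpolation=cv2.INTER_CUBIC))
E
```

```text
[476.8 -53.4 145. ]
[469.8 -81.  155. ]
[ 462.8 -108.7  165. ]
time_s: 13.45
position: [579.7, 72.5, 157.6]
ee_rot: [-3.141, -0.0, 1.485]
contact_force: [-0.4, 0.1, -9.8]
width: 0.305
grasp_force: 51.6
```

View pics/t2.png

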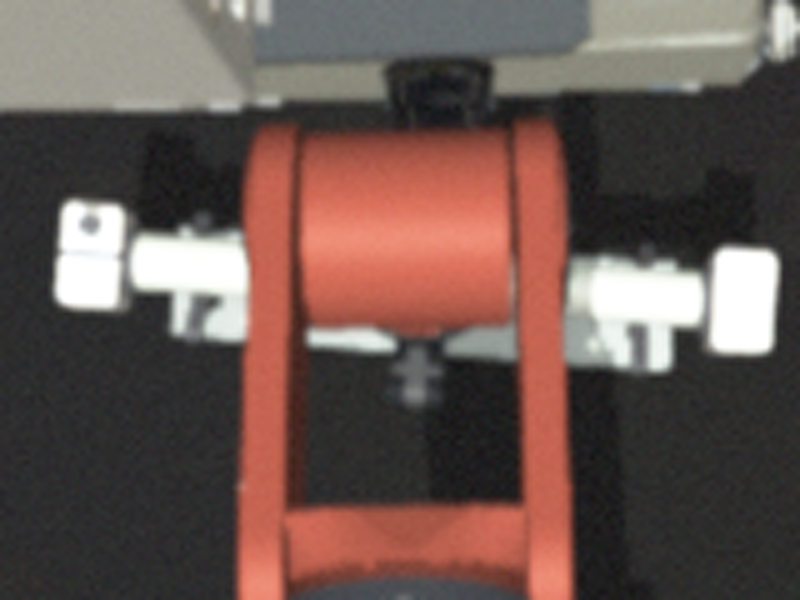

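The boom is above the rest with both blocks visible, at crop (91,255) and (744,300). I'll compute its midpoint at that height.

```bash
python3 - <<'E'
from h import *
d=manip.get_image("top");T=cam(d)
p=[pix2plane(d,T,220+(x+.5)/5-.5,140+(y+.5)/5-.5,180)[:2] for x,y in((91,255),(744,300))]
v=p[0]-p[1];print(p,(p[0]+p[1])/2,np.linalg.norm(v),np.degrees(np.arctan2(v[1],v[0])))
E
```

```text
[array([594.17603977, 241.00994824]), array([566.35980982, -86.56068719])] [580.26792479  77.22463052] 328.7495457778222 85.14627343456985
```

```bash
python3 -m creep '[[[0,1,-4,0,0],[0,1,-12,0,0],[0,1,-24,0,0],[0,1,-38,0,0],[0,1,-52,0,0],[0,1,-64,0,0],[0,1,-73,0,0],[0,1,-79,0,0],[0,1,-82,0,0],[0,1,-83,0,0]]]'
python3 -m creep '[[[0,0,-1,0,0],[0,0,-2,0,0],[0,0,-3,0,0],[0,0,-4,0,0],[0,0,-5,0,0],[0,0,-6,0,0],[0,0,-7,0,0],[0,0,-8,0,0],[0,0,-9,0,0],[0,0,-9,0,0]]]'
```

```text
time_s: 14.85
position: [579.8, 73.6, 75.0]
ee_rot: [3.141, -0.0, 1.485]
contact_force: [-0.5, -0.0, -8.0]
width: 0.312
grasp_force: 51.6
time_s: 16.1
position: [579.4, 73.6, 65.6]
ee_rot: [-3.141, 0.0, 1.485]
contact_force: [-0.3, 0.1, -8.3]
width: 0.313
grasp_force: 51.6
```

```bash
python3 -m creep '[[[0,0,-0.5,0,0],[0,0,-1,0,0],[0,0,-1.5,0,0],[0,0,-2,0,0],[0,0,-2.5,0,0],[0,0,-3,0,0],[0,0,-3,0,0],[0,0,-3,0,0],[0,0,-3,0,0],[0,0,-3,0,0]]]'
```

```text
time_s: 17.35
position: [579.5, 73.6, 63.8]
ee_rot: [-3.141, 0.0, 1.485]
contact_force: [-5.3, -0.0, 2.6]
width: 0.307
grasp_force: 52.8
```

```bash
python3 -m creep '[[[-0.5,0,0,0,0],[-1,0,0,0,0],[-1,0,-0.5,0,0],[-1,0,-0.5,0,0],[-1,0,-0.5,0,0],[-1,0,-0.5,0,0],[-1,0,-0.5,0,0],[-1,0,-0.5,0,0],[-1,0,-0.5,0,0],[-1,0,-0.5,0,0]]]' 20
python3 - <<'E'
from h import *
d=manip.get_image("side");cv2.imwrite("pics/s5.png",cv2.resize(d["pixels"][100:270,210:390],None,fx=3.4,fy=3.4,interpolation=cv2.INTER_CUBIC))
E
```

```text
time_s: 18.6
position: [579.0, 73.6, 63.2]
ee_rot: [3.141, -0.0, 1.485]
contact_force: [-5.2, -0.8, 6.4]
width: 0.311
grasp_force: 53.2
```

View pics/s5.png

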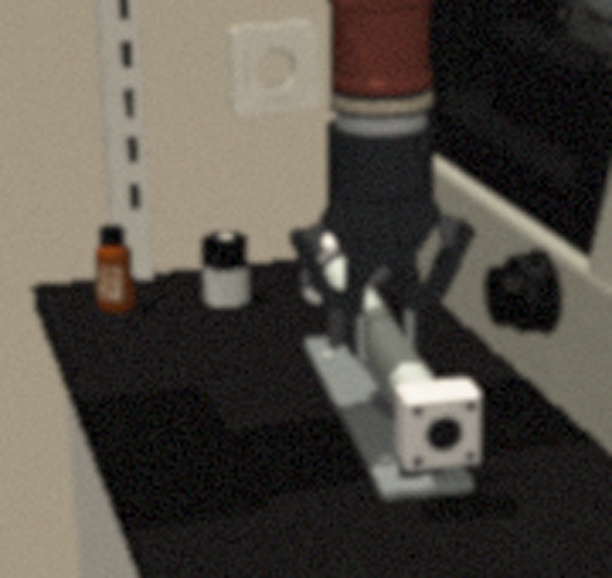

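The bar sits in the saddles, with the near block outside at crop (440,425). I'll release gently and then rise straight up.

```bash
python3 -m creep '[[[-0.5,0,0,0,0.34],[-0.5,0,0,0,0.38],[-0.5,0,0,0,0.45],[-0.5,0,0,0,0.6],[-0.5,0,0,0,0.7],[-0.5,0,0,0,0.7],[-0.5,0,0,0,0.7],[-0.5,0,0,0,0.7],[-0.5,0,0,0,0.7],[-0.5,0,0,0,0.7]]]' 20
python3 -m creep '[[[0,0,5,0,0.7],[0,0,15,0,0.7],[0,0,30,0,0.7],[0,0,50,0,0.7],[0,0,70,0,0.7],[0,0,100,0,0.7],[-20,0,120,0,0.7],[-50,0,130,0,0.7],[-100,0,130,0,0.7],[-150,0,130,0,0.7]]]'
python3 -m creep '[[[0,-50,0,0,0.7],[0,-100,0,0,0.7],[0,-150,0,0,0.7],[0,-200,0,0,0.7],[0,-250,0,0,0.7],[0,-250,0,0,0.7],[0,-250,0,0,0.7],[0,-250,0,0,0.7],[0,-250,0,0,0.7],[0,-250,0,0,0.7]]]'
python3 - <<'E'
from h import *
a=manip.get_image("top")["pixels"][140:265,220:380];b=manip.get_image("side")["pixels"][145:270,210:370]
cv2.imwrite("pics/f.png",cv2.resize(np.vstack([a,b]),None,fx=2.4*2*.99,fy=2.4*.99*2,interpolation=cv2.INTER_CUBIC)[:, :] if 0 else np.hstack([cv2.resize(i,(400,312),interpolation=cv2.INTER_CUBIC) for i in(a,b)]))
E
```

```text
time_s: 19.9
position: [578.0, 73.6, 62.3]
ee_rot: [3.142, 0.0, 1.485]
contact_force: [-0.7, 0.4, -0.2]
width: 0.701
grasp_force: 0.0
time_s: 21.15
position: [427.3, 73.6, 193.9]
ee_rot: [3.139, -0.0, 1.485]
contact_force: [0.6, 0.3, -0.2]
width: 0.7
grasp_force: 0.0
time_s: 22.4
position: [428.1, -175.7, 192.3]
ee_rot: [-3.142, -0.0, 1.487]
contact_force: [-0.8, 0.2, -0.0]
width: 0.699
grasp_force: 0.0
```

View pics/f.png

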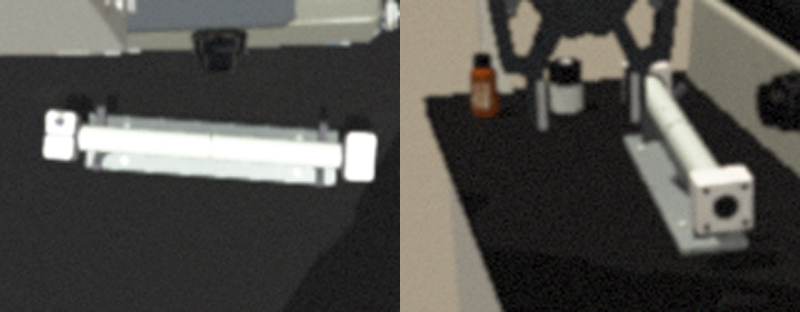

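The bar lies in both saddles, parallel to the rest, with both blocks outside them. The robot is clear.

```bash
python3 -c "
from rig import manip;print(manip.finish_job())"
```

```text
the job is handed in; nothing more can be done
None
```

The boom lies in both V saddles of its rest with its end blocks outside them; I balanced it with a small regrip, held it level about 13 cm up, set it down gently and handed the job in at about 22.5 s with the robot clear of everything.

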